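# Snap the front cover onto a fume-extractor control box

### The job

The control box for the fume extractor lies open on its plywood board and needs closing before grinding dust gets in. Push the three devices along their rail until they stand side by side with no gaps, tight up against the dark end bracket, then take the white front cover by its raised middle, set it squarely over the box and press it straight down until it clicks in on both sides and sits flush all round. Finish while still holding the cover and pressing it down firmly; leave the rest of the bench as it is.

Things in the scene. Friction and masses are not known exactly. Their poses are not given: they have to be found in the camera images.
- box: Grey open base of the control box on a plywood board (180 x 244 x 15 mm); it does not move. Origin: centre of the board's underside, on the table. z up, y along the device rail (away from the end bracket), x across it. The base is 150 (x) by 204 (y) mm; its outer wall ends in a level ledge 50 mm above the origin, on which the cover's skirt comes to rest.
- box_home (a point): Centre of the ledge's plane, 50 mm above the box's origin: the cover is home when its origin is here, axes parallel to the box's (it also fits turned by 180 degrees). Inside the ledge a collar, tapered inward at its top, rises to 70 mm above the box's origin; the skirt slides down over it with 1.5 mm play each side.
- bracket_face (a point): Middle of the dark fixed end bracket's face towards the devices, at y = -54 mm of the box. The bracket is 46 mm wide (x), its top 61 mm above the box's origin.
- dev_a (a joint): Position along the rail (m) of the white two-pole breaker with the blue toggle, next to the end bracket. 0 = touching the bracket; grows away from it, along the box's +y. Each device slides along the rail only, stays where it is left, takes about 2 N to slide and pushes its neighbours.
- dev_b (a joint): The same for the middle device, a grey contactor with a small green button: 0 = its place in the closed row.
- dev_c (a joint): The same for the last device, the white timer with the orange knob, farthest from the bracket: 0 = its place in the closed row.
- dev_a_nose (a point): Centre of the flat top of the breaker's nose. Every device is 36 mm wide along the rail. Its nose is 45 (box x) by 36 (box y) mm, top 97 mm above the box's origin, upright flanks down to 68 mm; the body below is 85 mm long in x. Toggle, button and knob stand 5 to 9 mm above the nose. The collar ends 27 mm below the nose tops, so the row can be pushed from outside above it.
- dev_b_nose (a point): The same point of the contactor; at y = 0 of the box when in place.
- dev_c_nose (a point): The same point of the timer; at y = +36 mm of the box when in place (the closed row ends at y = +54 mm).
- cover: Loose white front cover lying face up on the table, about 0.2 kg. Origin: centre of its skirt's underside; z up, y along its long side. Skirt 150 (x) by 204 (y) mm outside, 3 mm thick. Flat shoulders 26 mm above the origin along both long sides; between them runs a raised band, 58 mm wide (x = -29 to +29 mm) with upright sides.
- cover_band (a point): Middle of the cover's raised band at the level of its top, 43 mm above the cover's origin; grip the band across x here, the fingertips reaching down to the shoulders 17 mm lower. The band's window is 115 (y) by 52 (x) mm; the noses of the closed row pass through it with about 3 mm to spare all round and end 4 mm proud.
- catch_near (a joint): Spring catch in the middle of the base's -x side: 0 = sprung out (at rest, or locked over the cover's inner rib), up to 0.006 m while the rib forces it in. Both ribs meet the catches when the cover is about 12 mm above home; the push needed rises to some 10 to 16 N, falls away to nothing between about 8 and 4 mm above home, and the skirt then lands on the ledge.
- catch_far (a joint): The same for the catch on the base's +x side.
- screwdriver: The screwdriver lying between the two work places, a bystander on the bench, to be left alone. Origin: under its middle.
- wire_brush: The wire brush, a bystander on the bench, to be left alone. Origin: under its middle.
- chipping_hammer: The chipping hammer, a bystander on the bench, to be left alone. Origin: under its middle.
- spatter_can: The red spray can, a bystander on the bench, to be left alone. Origin: under its middle.
- magnet_square: The red magnetic square, a bystander on the bench, to be left alone. Origin: under its middle.
- tee_coupon: The welded T coupon, a bystander on the bench, to be left alone. Origin: under its middle.
- spare_breaker: The spare breaker, a bystander on the bench, to be left alone. Origin: under its middle.

How it is judged:
On the way, in this order (a step that is already met when the one before it is completed fails the run):
1. the three devices are pushed together against the end bracket, gaps closed (value of joint each of dev_a, dev_b, dev_c below 0.0025 m), for 0.2 s.
2. the cover is pressed home on the ledge, both catches sprung back (all of step 1 and z of cover in the frame of box between 0.047 and 0.052 m and horizontal distance between cover and box below 0.005 m and angle between the z axis of cover and the z axis of box, either way round below 0.025 rad and angle between the y axis of cover and the y axis of box, either way round below 0.05 rad and value of joint each of catch_near, catch_far below 0.0012 m), for 0.1 s.
At the end, for the whole second after the job is handed in: Closed row (each device within 2.5 mm of its place); cover home (50 mm +2/-3, 5 mm sideways, level to 0.025 rad, parallel to 0.05 rad); both catches sprung out (under 1.2 mm); the gripper holds the cover and presses it on the box with over 6 N (its weight is about 2 N) (all of step 2 and contact force between the fingers and cover above 3 N and contact force between cover and box above 6 N); the arm keeps its last pose, push and grip.
It fails at once if something else on the bench is shoved more than 30 mm (distance of any of screwdriver, wire_brush, chipping_hammer, spatter_can, magnet_square, tee_coupon, spare_breaker from where it was at the start of the episode above 0.03 m).
It also fails if it takes over 51 s, if anything falls off the work surface, if the arm or the gripper's body presses on something with over 40 N, if the wrist force passes 120 N, or if a joint passes its speed limit or range.

### The arm

A 6-joint arm with a two-finger parallel gripper is mounted at the origin on the work surface. World frame = base frame: x ahead of the robot, y to its left, z up, the work surface at z = 0. Lengths are in m, angles in rad, forces in N, time in s.
With the tool pointing down it reaches from about 0.3 to 0.775 m from the base axis. Payload 14.6 kg.
Tool frame: the origin (TCP) lies at the very end of the fingers, on their centre line; the grasp point (between the pads) lies 19 mm behind it; z points along the fingers, x is the direction in which the jaws open and shut, and the axes are right-handed (so a half turn about z gives the same grasp; the last joint's range is limited). The gripper opens to 85 mm and grips with 20 to 120 N. Pads are 22 mm wide; open, the fingers measure 114 mm over their backs; the gripper's body (76 mm by 85 mm) begins 54 mm behind the grasp point. The pads swing forward as they close: fully open they stand 13 mm farther back than shut.
Start: joints at [1.115, 0.3, 1.521, -0, 1.321, -0.067], TCP at [0.208, 0.509, 0.196] pointing down, gripper open.
Joint ranges: [-3.03, 3.03], [-0.79, 2.21], [0.23, 2.52], [-1.04, 4.18], [0, 3.07], [-2.55, 2.55]. Speed limits (rad/s): [2.22, 2.22, 2.57, 3.14, 3.14, 3.14].

### API

Orientations are given as [roll, pitch, yaw] about the fixed x, y, z axes, in that order (R = Rz(yaw) Ry(pitch) Rx(roll)).
In Python, from cell import readout, optics, finish_job, models gives the robot as it stands.
- The arm moves only by the shell command python3 -m crank 'ROWS' [FORCE]. ROWS is a JSON object of lists of equal length, an entry for each row: "grip": the opening, from -1 (shut) to 1 (fully open); "translation": the shift along the tool's x, y, z each as a share of 0.15 m, from -1 to 1, a list of three; "twist": the turn about the tool's z as a share of pi rad, from -1 to 1. In form: {"grip": [grip, ...], "translation": [[x, y, z], ...], "twist": [twist, ...]}. A call has exactly 8 rows; each row is the pose to reach, as a shift and turn from the pose measured when the call began, along the tool's axes at that moment, turning the shorter way round; what a row does not reach only later rows make up. A row lasts 1/10 s, in which the tool goes at most 50 mm and 8.59 degrees, less where a joint would pass 70% of its speed; a pose out of reach is approached as far as the arm can. A call with a number of a shift or a turn outside -1 to 1 is refused whole. A call with a gripper value outside its range is refused whole. The fingers move at their own pace and stop on an object; FORCE is the grip in N (left out, the last holds). Time passes only in rows, so rows that repeat a pose let the fingers close, or fill a call up. It gives the time, the measured TCP pose, the force and the opening at its end, in the units of the state.
- readout.get_state(): the state, without advancing time (a new reading comes with each control period).
- optics.get_image(name): name is "scene" or "top" or "wrist"; returns (picture, depth): 420x560x3 uint8, blue, green, red; 420x560 float32, m along the optical axis (not along the pixel's ray), 0 where there is no reading.
- optics.camera_params(name): a dict with "intrinsics" (3x3 intrinsics, pixels), "rvec" (rotation vector, rad) and "tvec" (3), from world to camera coordinates, as OpenCV has them; the wrist camera has in their place "mount" (4x4, takes a point from camera to tool coordinates, whose origin is the TCP and whose axes are the tool frame's). Camera axes: x right, y down, z forward; pixel columns grow to the right and rows downward; lengths in m; the calibration is good to about 2 mm. A picture is of the moment at which its call begins: read the wrist's pose just before it. camera_params takes no time and is no camera call.
- finish_job(): hands the job in, once; it reports no verdict.
Trained networks look in the newest picture that a camera, given by its name, has taken for a name from the list of things; names that differ only in an ending like _2 or _b are one class to them, and where a whole thing is asked for, a point or a joint stands for the part that bears it (a point fixed in the world has none). Each returns a list of dicts, best first, with "conf" (0 to 1); they miss things now and then, are a little off and sometimes report something else, mostly with a low value. They report only what shows in the picture. A call takes as long as a camera call.
- models.search_frame(camera, label): "extent" ([left, top, right, bottom] in pixels, round what is visible of it).
- models.silhouettes(camera, label): "region" (420x560 bool, what is visible of it) and "extent" ([left, top, right, bottom] in pixels, round what is visible of it).
- models.spot_point(camera, label): "centre" ([column, row] in pixels: a listed point, or the origin of a listed thing).
The state is a dict: "clock": time; "joints": joint angles; "joint_vel": joint speeds; "joint_efforts": joint torques, N m; "eef_pos": TCP position; "orientation": TCP orientation; "force": force on the tool from outside, world axes, zero at the start; "moment": the same for the moment, N m; "finger_gap": opening from 0.0 (shut) to 1.0 (fully open).
Only numpy, scipy, OpenCV 4.12 (cv2) and the standard library are available. Lean on these libraries where they do the work, as an engineer would, in place of code of your own. Each camera call takes 0.05 s, during which the arm holds its last target.

## Working session

There is one attempt and no reset: what is moved stays moved. The work goes in short steps, Python scripts to look and compute and a shell command to move; the robot and the scene stay as the last step left them, time stands still between calls to the robot, and variables do not carry over. Pictures are saved under pics/ and viewed, and the job is handed in when it is done.

```bash
ls; mkdir -p pics; python3 - <<'E'
from cell import readout, optics
import cv2,json
print(readout.get_state())
for n in ["scene","top"]:
    p,d=optics.get_image(n); cv2.imwrite(f"pics/{n}0.png",p)
    print(n,optics.camera_params(n))
print(optics.camera_params("wrist"))
E
```

```text
pics
{'clock': 0.0, 'joints': array([ 1.11541700e+00,  3.00482152e-01,  1.52158796e+00, -4.02233481e-05,
        1.32068313e+00, -6.66061735e-02]), 'joint_vel': array([ 0.00190314,  0.0003119 , -0.00120178,  0.00039339, -0.00053273,
       -0.0001331 ]), 'joint_efforts': array([ 8.61826738e-04, -5.43486285e+01, -3.61810899e+01, -3.60669037e-05,
        3.78240715e-03,  3.39703365e-05]), 'eef_pos': array([0.20837495, 0.50870374, 0.19561236]), 'orientation': array([-3.14155428e+00,  1.16060355e-03,  1.18203317e+00]), 'force': array([ 0.68340708,  0.01839016, -0.12231048]), 'moment': array([-0.01109235,  0.03755098, -0.02341774]), 'finger_gap': 1.0030931397180032}
scene {'intrinsics': array([[466.60581249,   0.        , 277.39552097],
       [  0.        , 466.60581249, 218.30827305],
       [  0.        ,   0.        ,   1.        ]]), 'rvec': array([ 1.6735058 ,  2.17145588, -0.58598656]), 'tvec': array([ 0.13346912, -0.39122203,  1.52814863])}
top {'intrinsics': array([[472.49199479,   0.        , 277.34936837],
       [  0.        , 472.49199479, 206.62976111],
       [  0.        ,   0.        ,   1.        ]]), 'rvec': array([ 2.18090614, -2.15599054,  0.11163741]), 'tvec': array([0.00309916, 0.52351596, 1.25178934])}
{'intrinsics': array([[354.33861636,   0.        , 275.23435874],
       [  0.        , 354.33861636, 216.15862   ],
       [  0.        ,   0.        ,   1.        ]]), 'mount': array([[ 9.99999639e-01,  2.68858281e-04,  8.05446218e-04,
         8.08357708e-04],
       [-4.70902300e-04,  9.64916061e-01,  2.62558134e-01,
        -6.50988205e-02],
       [-7.06597064e-04, -2.62558419e-01,  9.64915840e-01,
        -1.78297622e-01],
       [ 0.00000000e+00,  0.00000000e+00,  0.00000000e+00,
         1.00000000e+00]])}
```

View pics/scene0.png

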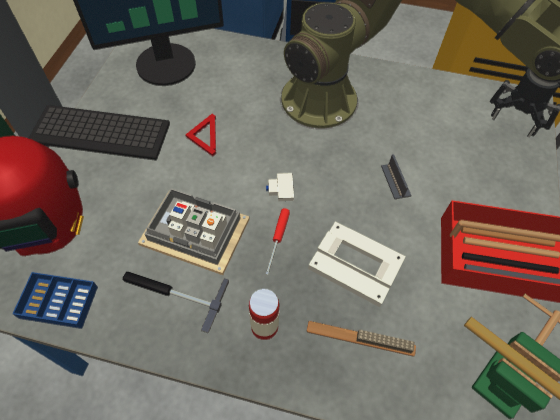

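View pics/top0.png

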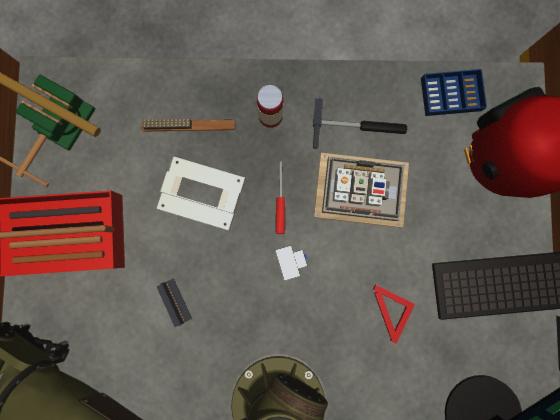

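The scene view shows the robot at the top, the open box at (195,230) and the cover at (357,262). In the top view the box is at (362,190), with the orange-knob timer on the left and the blue-toggle breaker on the right beside the bracket. The cover is at (200,193), with the screwdriver between them at (280,200). Next I'll measure them.

```bash
cat > h.py <<'E'
import numpy as np, cv2
from scipy.spatial.transform import Rotation as Ro
from cell import readout, optics, models
def pose_wc(n):
    p=optics.camera_params(n)
    if 'mount' in p:
        s=readout.get_state(); T=np.eye(4); T[:3,:3]=Ro.from_euler('xyz',s['orientation']).as_matrix(); T[:3,3]=s['eef_pos']
        return p['intrinsics'],T@p['mount']
    T=np.eye(4);T[:3,:3]=cv2.Rodrigues(p['rvec'])[0];T[:3,3]=p['tvec']
    return p['intrinsics'],np.linalg.inv(T)
def cloud(n):
    K,T=pose_wc(n)
    im,d=optics.get_image(n)
    v,u=np.mgrid[:d.shape[0],:d.shape[1]]
    P=np.stack([(u-K[0,2])/K[0,0]*d,(v-K[1,2])/K[1,1]*d,d],-1)
    W=P@T[:3,:3].T+T[:3,3]; W[d==0]=np.nan
    return im,d,W,K,T
def on_plane(uv,z,K,T):
    r=T[:3,:3]@np.array([(uv[0]-K[0,2])/K[0,0],(uv[1]-K[1,2])/K[1,1],1]); t=(z-T[2,3])/r[2]; return T[:3,3]+t*r
def proj(p,K,T):
    c=np.linalg.inv(T)@np.append(p,1); return K[:2,:2]@(c[:2]/c[2])+K[:2,2]
E
python3 - <<'E'
from h import *
im,d,W,K,T=cloud("top")
for lab,z in [("box",0),("cover",0),("cover_band",.043),("box_home",.05),("bracket_face",.061),("dev_a_nose",.097),("dev_b_nose",.097),("dev_c_nose",.097)]:
    r=models.spot_point("top",lab)
    for q in r[:3]: print(lab,round(q['conf'],2),np.round(q['centre'],1),np.round(on_plane(q['centre'],z,K,T)[:2],4))
for lab in ["box","cover"]:
    q=models.silhouettes("top",lab)[0]
    m=q['region']; P=W[m]; P=P[~np.isnan(P[:,0])]
    print(lab,q['conf'],q['extent'],np.percentile(P[:,2],[1,10,25,50,75,90,99]).round(4))
    # project to floor height-appropriate: use all points xy
    for lo,hi in [(-.01,.02),(.02,.035),(.035,.06),(.06,.08),(.08,.12)]:
        S=P[(P[:,2]>lo)&(P[:,2]<hi)]
        if len(S)>20:
            r=cv2.minAreaRect(S[:,:2].astype(np.float32)*1000); print(lo,hi,len(S),np.round(r[0],1),np.round(r[1],1),round(r[2],2))
E
```

```text
box 0.69 [358.7 189.8] [ 0.5758 -0.216 ]
cover 0.59 [202.1 195.3] [0.5554 0.218 ]
cover_band 0.77 [196.7 192.9] [0.5563 0.2257]
box_home 0.55 [361.3 185.8] [ 0.5796 -0.2144]
bracket_face 0.67 [382.9 192.3] [ 0.5612 -0.2694]
bracket_face 0.39 [279.6 264.6] [0.3684 0.0015]
dev_a_nose 0.68 [360.7 191.2] [ 0.5585 -0.2044]
dev_a_nose 0.66 [379.  187.6] [ 0.5683 -0.2514]
dev_b_nose 0.9 [359.9 182.6] [ 0.5808 -0.2025]
dev_c_nose 0.79 [346. 183.] [ 0.5793 -0.1667]
box 0.65 [314.0, 153.2, 407.9, 225.6] [0.01   0.0139 0.017  0.0346 0.0671 0.0949 0.1041]
-0.01 0.02 2090 [ 575.6 -221.1] [244.9 181. ] 84.04
0.02 0.035 792 [ 575.4 -220.5] [232.9 174.7] 82.81
0.035 0.06 909 [ 575.5 -220.7] [204.4 152.2] 84.1
0.06 0.08 1159 [ 574.8 -219.9] [193.3 141.7] 84.28
0.08 0.12 790 [ 576.8 -205.5] [126.   46.1] 83.88
cover 0.76 [157.3, 157.4, 245.5, 230.3] [-0.0002  0.0225  0.0249  0.0272  0.0319  0.0438  0.0474]
-0.01 0.02 159 [563.9 222.5] [219.5 158.2] 74.17
0.02 0.035 2497 [559.9 218.1] [205.3 150.4] 74.01
0.035 0.06 824 [559.8 218.4] [206.1  58.5] 73.87
```

```bash
cat > go.py <<'E'
import sys
from h import *
# go.py x y z yawdeg : shares needed
x,y,z,yd=map(float,sys.argv[1:5])
s=readout.get_state(); R=Ro.from_euler('xyz',s['orientation']).as_matrix(); p=s['eef_pos']
yaw=np.arctan2(R[1,0],R[0,0]); dy=(np.radians(yd)-yaw+np.pi)%(2*np.pi)-np.pi
print("t",round(s['clock'],2),"pos",p.round(4),"yaw",round(np.degrees(yaw),2),"ang",s['orientation'].round(4),"F",s['force'].round(1),"gap",round(s['finger_gap'],3))
print("shift share",(R.T@(np.array([x,y,z])-p)/.15).round(3),"twist",round(-dy/np.pi,4))
E
python3 go.py 0.56 0.215 0.25 -16
```

```text
t 0.65 pos [0.2085 0.5089 0.1962] yaw 67.73 ang [3.1416 0.     1.182 ] F [-0.2 -0.5  0.8] gap 0.998
shift share [-0.925  2.911 -0.359] twist 0.4651
```

```bash
python3 -m crank '{"grip":[1,1,1,1,1,1,1,1],"translation":[[-0.05,0.3,-0.1],[-0.1,0.5,-0.2],[-0.2,0.8,-0.36],[-0.32,1,-0.36],[-0.5,1,-0.36],[-0.7,1,-0.36],[-0.925,1,-0.36],[-0.925,1,-0.36]],"twist":[0.04,0.09,0.13,0.18,0.23,0.28,0.33,0.38]}'; python3 go.py 0.56 0.215 0.25 -16
```

```text
clock: 1.45
eef_pos: [0.2938, 0.3215, 0.2507]
orientation: [-3.141, -0.001, 0.016]
force: [-0.2, -0.1, 1.0]
finger_gap: 1.003
t 1.45 pos [0.2938 0.3215 0.2507] yaw 0.94 ang [-3.1412e+00 -7.0000e-04  1.6300e-02] F [-0.2 -0.1  1. ] gap 1.003
shift share [1.763 0.739 0.006] twist 0.0941
```

```bash
python3 -m crank '{"grip":[1,1,1,1,1,1,1,1],"translation":[[0.3,0.1,0],[0.6,0.25,0],[0.9,0.4,0],[1,0.6,0],[1,0.74,0],[1,0.74,0],[1,0.74,0],[1,0.74,0]],"twist":[0.03,0.06,0.094,0.094,0.094,0.094,0.094,0.094]}'; python3 go.py 0.56 0.215 0.25 -16
```

```text
clock: 2.25
eef_pos: [0.4454, 0.2138, 0.2509]
orientation: [-3.141, -0.001, -0.278]
force: [0.3, 0.4, -1.2]
finger_gap: 1.001
t 2.25 pos [0.4454 0.2138 0.2509] yaw -15.93 ang [-3.1408e+00 -7.0000e-04 -2.7810e-01] F [ 0.3  0.4 -1.2] gap 1.001
shift share [ 0.732 -0.218  0.007] twist 0.0004
```

Now a wrist-camera look at the cover from here.

```bash
cat > meas.py <<'E'
import sys
from h import *
from scipy.spatial import cKDTree
cam,lab,out=sys.argv[1:4]
im,d,W,K,T=cloud(cam); cv2.imwrite(f"pics/{out}.png",im)
qs=models.silhouettes(cam,lab)
q=qs[0]; m=q['region']; P=W[m]; P=P[~np.isnan(P[:,0])]
print(lab,[round(a['conf'],2) for a in qs],np.round(q['extent']),np.percentile(P[:,2],[1,10,25,50,75,90,99]).round(4))
for lo,hi in [(-.01,.02),(.02,.035),(.035,.056),(.056,.08),(.085,.1)]:
    S=P[(P[:,2]>lo)&(P[:,2]<hi)]
    if len(S)>50:
        r=cv2.minAreaRect(S[:,:2].astype(np.float32)*1000); print(lo,hi,len(S),S[:,2].mean().round(4),np.round(r[0],1),np.round(r[1],1),round(r[2],2))
E
python3 meas.py wrist cover w1
```

```text
cover [0.68, 0.53] [303.  48. 453. 242.] [0.0158 0.0257 0.0263 0.0271 0.042  0.044  0.0452]
-0.01 0.02 265 0.0088 [565.  216.1] [218.9 163.2] 74.18
0.02 0.035 14947 0.0268 [559.7 217. ] [204.1 150.8] 73.93
0.035 0.056 5792 0.0434 [559.5 216.9] [204.1  58.9] 73.95
```

View pics/w1.png

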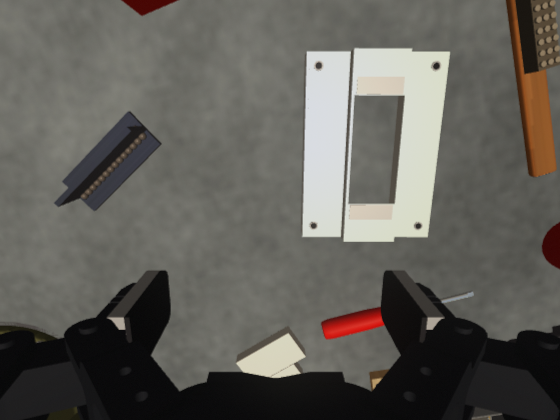

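The cover shows clearly at (375,145), centred at (0.5596, 0.217) with yaw -16.06°. Next I'll take the same view of the box.

```bash
python3 -m crank '{"grip":[0,-1,-1,-1,-1,-1,-1,-1],"translation":[[0,0.2,0],[0,0.45,0],[0.02,0.75,0],[0.05,1,0],[0.1,1,0],[0.2,1,0],[0.25,1,0],[0.25,1,0]],"twist":[0,0,-0.02,-0.04,-0.056,-0.056,-0.056,-0.056]}' 60; python3 go.py 0.46 -0.215 0.25 -5.9
```

```text
clock: 3.15
eef_pos: [0.4406, 0.0595, 0.2504]
orientation: [-3.141, -0.0, -0.102]
force: [-0.9, 0.4, -0.2]
finger_gap: 0.002
t 3.15 pos [0.4406 0.0595 0.2504] yaw -5.82 ang [-3.1411e+00 -1.0000e-04 -1.0160e-01] F [-0.9  0.4 -0.2] gap 0.002
shift share [0.314 1.808 0.002] twist 0.0004
```

```bash
python3 -m crank '{"grip":[-1,-1,-1,-1,-1,-1,-1,-1],"translation":[[0,0.25,0],[0.05,0.55,0],[0.1,0.85,0],[0.15,1,0],[0.2,1,0],[0.2,1,0],[0.2,1,0],[0.2,1,0]],"twist":[0,0,0,0,0,0,0,0]}' 60 >/dev/null; python3 -m crank '{"grip":[-1,-1,-1,-1,-1,-1,-1,-1],"translation":[[0.05,0.25,0],[0.1,0.55,0],[0.11,0.8,0],[0.11,0.81,0],[0.11,0.81,0],[0.11,0.81,0],[0.11,0.81,0],[0.11,0.81,0]],"twist":[0,0,0,0,0,0,0,0]}' 60; python3 meas.py wrist box w2; python3 - <<'E'
from h import *
K,T=pose_wc("wrist")
for l,z in [("dev_a_nose",.097),("dev_b_nose",.097),("dev_c_nose",.097),("bracket_face",.061)]:
    for q in models.spot_point("wrist",l)[:2]: print(l,round(q['conf'],2),np.round(q['centre']),on_plane(q['centre'],z,K,T)[:2].round(4))
E
```

```text
clock: 4.75
eef_pos: [0.4596, -0.2133, 0.2506]
orientation: [-3.141, -0.0, -0.099]
force: [-0.1, 0.3, 0.2]
finger_gap: -0.0
box [0.83] [295.  64. 466. 274.] [0.0141 0.0158 0.0186 0.0499 0.0698 0.0976 0.1052]
-0.01 0.02 10427 0.0168 [ 580.9 -224.5] [253.5 194. ] 83.76
0.02 0.035 3227 0.0276 [ 571.7 -213.9] [214.1 153.7] 84.99
0.035 0.056 4876 0.0472 [ 575.  -221.9] [204.1 151.3] 84.21
0.056 0.08 7964 0.0674 [ 574.9 -221.5] [194.1 141.4] 84.27
0.085 0.1 4994 0.0969 [ 576.7 -206.9] [125.8  45.9] 84.14
dev_b_nose 0.84 [399. 172.] [ 0.579  -0.2054]
dev_c_nose 0.96 [402. 124.] [ 0.5821 -0.1617]
dev_c_nose 0.23 [369. 176.] [ 0.5503 -0.2068]
bracket_face 0.64 [378. 230.] [ 0.5675 -0.2737]
```

View pics/w2.png

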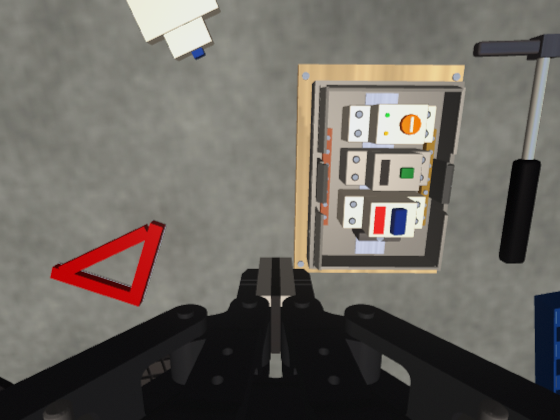

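The box is at (385,170), centred at (0.575, -0.2216) with yaw -5.8°. The devices are in order with gaps, and the row ends at about +78 mm. Going to the pre-push pose.

```bash
python3 go.py 0.586 -0.112 0.25 -5.8; python3 -m crank '{"grip":[-1,-1,-1,-1,-1,-1,-1,-1],"translation":[[0.2,-0.2,0],[0.4,-0.4,0],[0.6,-0.6,0],[0.77,-0.755,0],[0.77,-0.755,0.3],[0.77,-0.755,0.6],[0.77,-0.755,0.8],[0.77,-0.755,0.8]],"twist":[0,0,0,0,0,0,0,0]}' 60;  python3 go.py 0.586 -0.112 0.083 -5.8
```

```text
t 5.05 pos [ 0.4594 -0.2141  0.2504] yaw -5.72 ang [-3.1411e+00 -2.0000e-04 -9.9900e-02] F [-0.2 -0.3  0.2] gap -0.005
shift share [ 0.772 -0.761  0.003] twist 0.0004
clock: 5.85
eef_pos: [0.5837, -0.1123, 0.1263]
orientation: [-3.14, 0.007, -0.1]
force: [0.2, 0.8, 0.2]
finger_gap: 0.0
t 5.85 pos [ 0.5837 -0.1123  0.1263] yaw -5.72 ang [-3.1399  0.0072 -0.0999] F [0.2 0.8 0.2] gap 0.0
shift share [ 0.017 -0.003  0.288] twist 0.0004
```

```bash
python3 -m crank '{"grip":[-1,-1,-1,-1,-1,-1,-1,-1],"translation":[[0.01,0,0.2],[0.01,0,0.285],[0.01,0,0.285],[0.01,0.05,0.285],[0.01,0.1,0.285],[0.01,0.14,0.285],[0.01,0.17,0.285],[0.01,0.2,0.285]],"twist":[0,0,0,0,0,0,0,0]}' 60;  python3 go.py 0.5816 -0.1569 0.083 -5.8
```

```text
clock: 6.65
eef_pos: [0.582, -0.1428, 0.0838]
orientation: [-3.14, 0.007, -0.1]
force: [-0.1, 0.2, 0.1]
finger_gap: 0.001
t 6.65 pos [ 0.582  -0.1428  0.0838] yaw -5.74 ang [-3.14    0.0067 -0.1001] F [-0.1  0.2  0.1] gap 0.001
shift share [0.007 0.094 0.005] twist 0.0003
```

```bash
python3 -m crank '{"grip":[-1,-1,-1,-1,-1,-1,-1,-1],"translation":[[0.005,0.015,0.005],[0.005,0.03,0.005],[0.005,0.045,0.005],[0.005,0.06,0.005],[0.005,0.07,0.005],[0.005,0.08,0.005],[0.005,0.085,0.005],[0.005,0.085,0.005]],"twist":[0,0,0,0,0,0,0,0]}' 60;  python3 go.py 0.5816 -0.1569 0.083 -5.8; python3 - <<'E'
from h import *
im,d=optics.get_image("wrist");cv2.imwrite("pics/w3.png",im)
E
```

```text
clock: 7.45
eef_pos: [0.5814, -0.1556, 0.083]
orientation: [-3.14, 0.007, -0.1]
force: [-0.6, 0.5, -0.2]
finger_gap: 0.003
t 7.45 pos [ 0.5814 -0.1556  0.083 ] yaw -5.74 ang [-3.14    0.0067 -0.1002] F [-0.6  0.5 -0.2] gap 0.003
shift share [0.002 0.008 0.   ] twist 0.0003
```

View pics/w3.png

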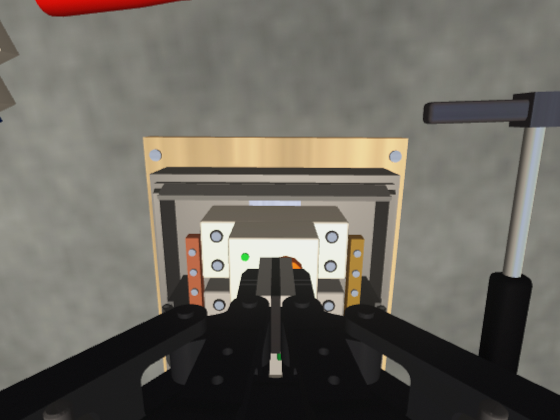

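```bash
python3 - <<'E'
from h import *
K,T=pose_wc("wrist"); im,d,W,K,T=cloud("wrist")
s=readout.get_state(); print(s['eef_pos'],proj(s['eef_pos'],K,T))
b=np.array([.575,-.2216]); y=-0.1012; R=np.array([[np.cos(y),-np.sin(y)],[np.sin(y),np.cos(y)]])
for r in range(190,300,5):
    print(r,[ (tuple(np.append((W[r,c,:2]-b)@R,W[r,c,2]).round(3))) for c in (245,275,283)])
E
```

```text
[ 0.58143024 -0.15551837  0.08303196] [272.30390385 249.31328894]
190 [(np.float64(-0.016), np.float64(0.095), np.float64(0.065)), (np.float64(0.001), np.float64(0.095), np.float64(0.065)), (np.float64(0.005), np.float64(0.095), np.float64(0.066))]
195 [(np.float64(-0.015), np.float64(0.093), np.float64(0.07)), (np.float64(0.001), np.float64(0.093), np.float64(0.069)), (np.float64(0.005), np.float64(0.093), np.float64(0.07))]
200 [(np.float64(-0.015), np.float64(0.091), np.float64(0.071)), (np.float64(0.001), np.float64(0.091), np.float64(0.07)), (np.float64(0.005), np.float64(0.09), np.float64(0.07))]
205 [(np.float64(-0.021), np.float64(0.075), np.float64(0.018)), (np.float64(0.001), np.float64(0.077), np.float64(0.026)), (np.float64(0.006), np.float64(0.077), np.float64(0.027))]
210 [(np.float64(-0.018), np.float64(0.078), np.float64(0.042)), (np.float64(0.001), np.float64(0.077), np.float64(0.04)), (np.float64(0.006), np.float64(0.078), np.float64(0.042))]
215 [(np.float64(-0.017), np.float64(0.077), np.float64(0.053)), (np.float64(0.001), np.float64(0.077), np.float64(0.053)), (
[... 2279 characters left out ...]
float64(0.074), np.float64(0.136)), (np.float64(0.002), np.float64(0.078), np.float64(0.144)), (np.float64(0.004), np.float64(0.078), np.float64(0.145))]
285 [(np.float64(-0.01), np.float64(0.073), np.float64(0.14)), (np.float64(0.002), np.float64(0.078), np.float64(0.149)), (np.float64(0.004), np.float64(0.078), np.float64(0.149))]
290 [(np.float64(-0.009), np.float64(0.073), np.float64(0.143)), (np.float64(0.002), np.float64(0.078), np.float64(0.153)), (np.float64(0.004), np.float64(0.077), np.float64(0.152))]
295 [(np.float64(-0.009), np.float64(0.073), np.float64(0.148)), (np.float64(0.002), np.float64(0.077), np.float64(0.156)), (np.float64(0.004), np.float64(0.077), np.float64(0.155))]
```

```bash
python3 - <<'E'
from h import *
im,d,W,K,T=cloud("scene")
s=readout.get_state(); uv=proj(s['eef_pos'],K,T); print(uv)
x,y=uv.astype(int)
c=im[y-90:y+60,x-90:x+90].copy(); c=cv2.resize(c,None,fx=4,fy=4,interpolation=cv2.INTER_CUBIC); cv2.circle(c,(360,360),4,(0,255,255),1); cv2.imwrite("pics/s3.png",c)
im,d,W,K,T=cloud("wrist")
b=s['eef_pos']; R=T[:3,:3]; Rt=Ro.from_euler('xyz',s['orientation']).as_matrix()
for cc in (255,262,268,272,276,280,285,292): print(cc,[tuple((1000*Rt.T@(W[r,cc]-b)).round(0).astype(int)) for r in (250,256,258,260,265,270)])
E
```

```text
[213.71473849 223.72168006]
255 [(np.int64(-8), np.int64(-5), np.int64(-15)), (np.int64(-8), np.int64(-2), np.int64(-15)), (np.int64(-8), np.int64(-1), np.int64(-15)), (np.int64(-8), np.int64(0), np.int64(-14)), (np.int64(-9), np.int64(3), np.int64(-14)), (np.int64(-7), np.int64(-7), np.int64(-44))]
262 [(np.int64(-5), np.int64(-5), np.int64(-15)), (np.int64(-5), np.int64(-2), np.int64(-15)), (np.int64(-4), np.int64(-12), np.int64(-41)), (np.int64(-4), np.int64(-11), np.int64(-43)), (np.int64(-4), np.int64(-11), np.int64(-47)), (np.int64(-3), np.int64(-12), np.int64(-53))]
268 [(np.int64(-2), np.int64(-5), np.int64(-13)), (np.int64(-2), np.int64(-2), np.int64(-15)), (np.int64(-1), np.int64(-11), np.int64(-40)), (np.int64(-1), np.int64(-11), np.int64(-43)), (np.int64(-1), np.int64(-12), np.int64(-49)), (np.int64(-1), np.int64(-11), np.int64(-52))]
272 [(np.int64(0), np.int64(-5), np.int64(-14)), (np.int64(0), np.int64(-2), np.int64(-15)), (np.int64(0), np.int64(-12), np.int64(-41)), (np.int64(0), np.int64(-11), np.int64(-42)), (np.int64(0), np.int64(-11), np.int64(-47)), (np.int64(0),
[... 425 characters left out ...]
, np.int64(-40)), (np.int64(4), np.int64(-11), np.int64(-42)), (np.int64(3), np.int64(-11), np.int64(-48)), (np.int64(3), np.int64(-11), np.int64(-52))]
285 [(np.int64(6), np.int64(-5), np.int64(-14)), (np.int64(6), np.int64(-2), np.int64(-15)), (np.int64(6), np.int64(-11), np.int64(-40)), (np.int64(6), np.int64(-11), np.int64(-43)), (np.int64(5), np.int64(-12), np.int64(-49)), (np.int64(5), np.int64(-11), np.int64(-52))]
292 [(np.int64(10), np.int64(-6), np.int64(-16)), (np.int64(10), np.int64(-2), np.int64(-14)), (np.int64(10), np.int64(-2), np.int64(-16)), (np.int64(10), np.int64(-2), np.int64(-19)), (np.int64(8), np.int64(-11), np.int64(-47)), (np.int64(8), np.int64(-11), np.int64(-53))]
```

View pics/s3.png

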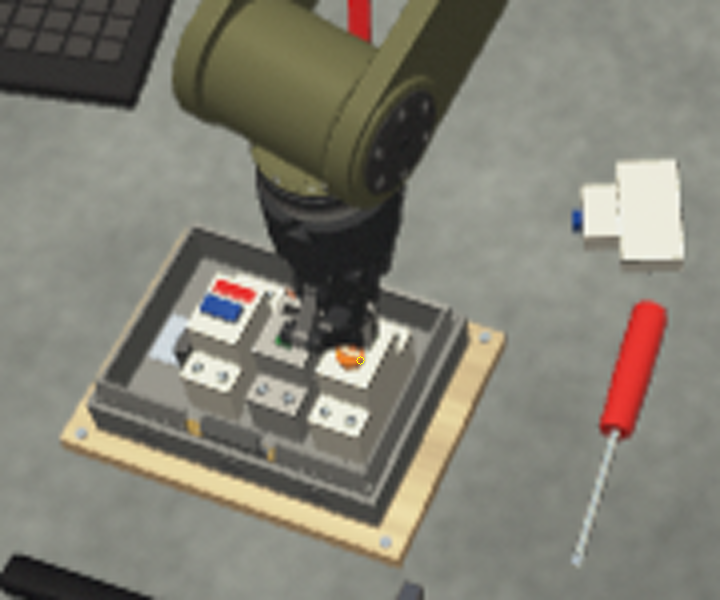

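The fingertips really end about 40 mm short of the reported TCP: wrist depth puts them at tool z ≈ -41 mm. They hover over the timer's nose, with the knob at (290,262), and nothing has moved. I'll correct for this by aiming TCP z 40 mm lower, backing off first.

```bash
python3 -m crank '{"grip":[-1,-1,-1,-1,-1,-1,-1,-1],"translation":[[0,-0.1,-0.03],[0,-0.2,-0.03],[0,-0.3,-0.03],[0,-0.3,0.1],[0,-0.3,0.2],[0,-0.3,0.267],[0,-0.25,0.267],[0,-0.2,0.267]],"twist":[0,0,0,0,0,0,0,0]}' 60;  python3 go.py 0.5816 -0.1569 0.043 -5.8
```

```text
clock: 8.45
eef_pos: [0.5843, -0.1262, 0.0432]
orientation: [-3.14, 0.007, -0.1]
force: [-0.3, -0.5, 0.4]
finger_gap: 0.0
t 8.45 pos [ 0.5843 -0.1262  0.0432] yaw -5.73 ang [-3.1401  0.0067 -0.1   ] F [-0.3 -0.5  0.4] gap 0.0
shift share [0.003 0.205 0.001] twist 0.0004
```

```bash
python3 -m crank '{"grip":[-1,-1,-1,-1,-1,-1,-1,-1],"translation":[[0,0.03,0],[0,0.06,0],[0,0.09,0],[0,0.12,0],[0,0.14,0],[0,0.16,0],[0,0.18,0],[0,0.19,0]],"twist":[0,0,0,0,0,0,0,0]}' 60;  python3 go.py 0.5816 -0.1569 0.043 -5.8;  python3 - <<'E'
from h import *
im,d=optics.get_image("wrist");cv2.imwrite("pics/w4.png",im)
E
```

```text
clock: 9.25
eef_pos: [0.5815, -0.1546, 0.0433]
orientation: [-3.14, 0.007, -0.1]
force: [0.6, 5.4, 3.9]
finger_gap: 0.001
t 9.25 pos [ 0.5815 -0.1546  0.0433] yaw -5.73 ang [-3.1398  0.0066 -0.1   ] F [0.6 5.4 3.9] gap 0.001
shift share [0.002 0.015 0.002] twist 0.0004
```

View pics/w4.png

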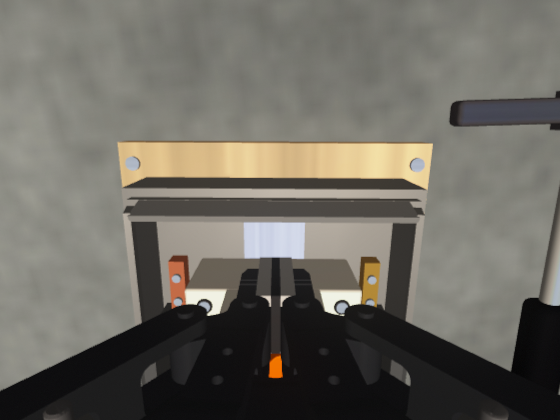

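The fingers are now behind the timer's face (row 260) and pushing with about 5 N. I'll keep going until the force jumps at the bracket.

```bash
python3 -m crank '{"grip":[-1,-1,-1,-1,-1,-1,-1,-1],"translation":[[0,0.005,0],[0,0.01,0],[0,0.014,0],[0,0.018,0],[0,0.02,0],[0,0.022,0],[0,0.022,0],[0,0.022,0]],"twist":[0,0,0,0,0,0,0,0]}' 60;  python3 go.py 0.5816 -0.1569 0.043 -5.8
```

```text
clock: 10.1
eef_pos: [0.5811, -0.158, 0.0433]
orientation: [-3.14, 0.007, -0.1]
force: [0.1, 4.8, 3.1]
finger_gap: 0.001
t 10.1 pos [ 0.5811 -0.158   0.0433] yaw -5.73 ang [-3.14    0.0065 -0.1   ] F [0.1 4.8 3.1] gap 0.001
shift share [ 0.002 -0.008  0.002] twist 0.0004
```

```bash
python3 -m crank '{"grip":[-1,-1,-1,-1,-1,-1,-1,-1],"translation":[[0,0.004,0],[0,0.008,0],[0,0.012,0],[0,0.016,0],[0,0.018,0],[0,0.018,0],[0,0.018,0],[0,0.018,0]],"twist":[0,0,0,0,0,0,0,0]}' 60;  python3 go.py 0.5816 -0.1569 0.043 -5.8
```

```text
clock: 10.9
eef_pos: [0.5811, -0.1581, 0.0433]
orientation: [-3.137, 0.007, -0.099]
force: [2.2, 22.9, 6.8]
finger_gap: 0.001
t 10.9 pos [ 0.5811 -0.1581  0.0433] yaw -5.68 ang [-3.1366  0.0071 -0.0991] F [ 2.2 22.9  6.8] gap 0.001
shift share [ 0.003 -0.008  0.002] twist 0.0007
```

The row stopped dead at 23 N, so it's closed against the bracket. Retreating toward the cover.

```bash
python3 -m crank '{"grip":[-1,-1,-1,1,1,1,1,1],"translation":[[0,-0.15,0],[0,-0.3,0],[0,-0.35,-0.2],[0,-0.5,-0.45],[0,-0.7,-0.7],[0,-0.9,-0.9],[0,-1,-1],[0,-1,-1]],"twist":[0,0,0,0,0.02,0.04,0.057,0.057]}' 60 >/dev/null;  python3 go.py 0.5596 0.217 0.17 -16.06; python3 meas.py top box t4
```

```text
t 11.7 pos [ 0.5977 -0.0086  0.1962] yaw -15.9 ang [-3.1378  0.0041 -0.2775] F [ 0.  -1.3 -0.1] gap 0.844
shift share [-0.656 -1.376  0.182] twist 0.0009
box [0.75, 0.5, 0.24] [315. 153. 410. 228.] [0.0014 0.0136 0.0166 0.029  0.0669 0.0952 0.1039]
-0.01 0.02 2282 0.0149 [ 576.2 -224.5] [251.5 187.5] 84.32
0.02 0.035 885 0.026 [ 574.5 -220.1] [240.4 170.5] 84.29
0.035 0.056 714 0.0476 [ 575.4 -220.8] [204.9 152. ] 83.94
0.056 0.08 1182 0.067 [ 575.9 -218.9] [201.1 142.8] 84.56
0.085 0.1 614 0.0961 [ 575.1 -221.4] [108.9  46.6] 83.62
```

The row is now 109 mm long and centred on the box, so it's closed. Approaching the cover.

```bash
python3 -m crank '{"grip":[1,1,1,1,1,1,1,1],"translation":[[-0.1,-0.25,0],[-0.25,-0.5,0],[-0.4,-0.75,0],[-0.5,-1,0.1],[-0.656,-1,0.1],[-0.656,-1,0.18],[-0.656,-1,0.18],[-0.656,-1,0.18]],"twist":[0,0,0,0,0,0,0,0]}' 60 ;  python3 go.py 0.5596 0.217 0.07 -16.06
```

```text
clock: 12.6
eef_pos: [0.5431, 0.1597, 0.1666]
orientation: [-3.14, 0.01, -0.278]
force: [0.7, 0.1, -0.5]
finger_gap: 0.999
t 12.6 pos [0.5431 0.1597 0.1666] yaw -15.92 ang [-3.1397  0.0097 -0.2779] F [ 0.7  0.1 -0.5] gap 0.999
shift share [ 0.007 -0.396  0.645] twist 0.0008
```

```bash
python3 -m crank '{"grip":[1,1,1,1,1,1,1,1],"translation":[[0,-0.2,0],[0.007,-0.396,0.1],[0.007,-0.396,0.3],[0.007,-0.396,0.5],[0.007,-0.396,0.65],[0.007,-0.396,0.65],[0.007,-0.396,0.65],[0.007,-0.396,0.65]],"twist":[0,0,0,0,0,0,0,0]}' 60 ;  python3 go.py 0.5596 0.217 -0.01 -16.06; python3 meas.py wrist cover w5; python3 - <<'E'
from h import *
im,d,W,K,T=cloud("wrist"); s=readout.get_state(); Rt=Ro.from_euler('xyz',s['orientation']).as_matrix()
P=1000*(W-s['eef_pos'])@Rt
m=(P[...,2]<-38)&(P[...,2]>-90)&(abs(P[...,0])<70)
Q=P[m]; print(len(Q)); 
for sg in (-1,1):
    q=Q[Q[:,0]*sg>0]; i=np.argsort(-q[:,2])[:8]; print(q[i].round(0).tolist())
E
```

```text
clock: 13.4
eef_pos: [0.5607, 0.2169, 0.071]
orientation: [-3.138, 0.008, -0.278]
force: [0.5, 0.8, -0.3]
finger_gap: 0.996
t 13.4 pos [0.5607 0.2169 0.071 ] yaw -15.95 ang [-3.1383  0.0076 -0.2784] F [ 0.5  0.8 -0.3] gap 0.996
shift share [-0.003  0.003  0.54 ] twist 0.0006
cover [0.67] [146.  52. 403. 381.] [0.0249 0.0259 0.0264 0.027  0.0428 0.044  0.0451]
-0.01 0.02 364 0.0006 [554.9 203.2] [248.2 169. ] 74.04
0.02 0.035 40875 0.0267 [559.3 216.7] [204.6 150.9] 73.92
0.035 0.056 16299 0.0436 [559.5 216.9] [204.7  58.3] 73.97
7214
[[-41.0, -1.0, -49.0], [-41.0, -6.0, -49.0], [-41.0, -2.0, -49.0], [-41.0, -1.0, -49.0], [-41.0, 5.0, -49.0], [-41.0, 1.0, -49.0], [-41.0, 6.0, -49.0], [-41.0, -5.0, -49.0]]
[[45.0, -6.0, -48.0], [45.0, 4.0, -48.0], [45.0, -1.0, -48.0], [45.0, 5.0, -49.0], [45.0, 1.0, -49.0], [45.0, 9.0, -49.0], [44.0, -2.0, -49.0], [45.0, -7.0, -49.0]]
```

View pics/w5.png

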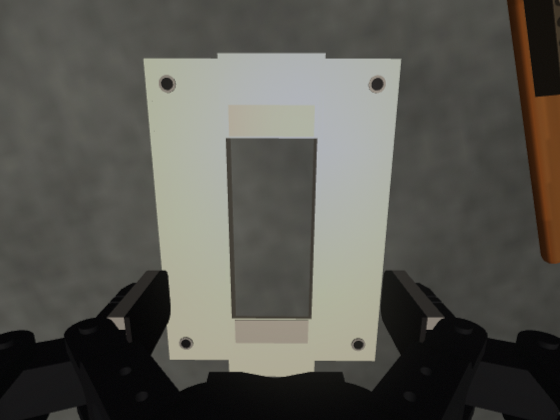

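The view shows the cover centred between the open fingers: band at (270,215), fingertips at (165,275) and (385,275). Descending and gripping.

```bash
python3 -m crank '{"grip":[1,1,1,1,1,0.2,-1,-1],"translation":[[-0.008,0,0.2],[-0.008,0,0.4],[-0.008,0,0.5],[-0.008,0,0.567],[-0.008,0,0.567],[-0.008,0,0.567],[-0.008,0,0.567],[-0.008,0,0.567]],"twist":[0,0,0,0,0,0,0,0]}' 60 ;  python3 go.py 0.5596 0.217 -0.014 -16.06; python3 - <<'E'
from h import *
im,d,W,K,T=cloud("wrist"); cv2.imwrite("pics/w6.png",im)
E
```

```text
clock: 14.35
eef_pos: [0.5594, 0.2181, -0.0129]
orientation: [-3.137, 0.006, -0.278]
force: [-1.5, -0.8, 7.7]
finger_gap: 0.66
t 14.35 pos [ 0.5594  0.2181 -0.0129] yaw -15.93 ang [-3.1372  0.006  -0.278 ] F [-1.5 -0.8  7.7] gap 0.66
shift share [0.003 0.007 0.007] twist 0.0007
```

View pics/w6.png

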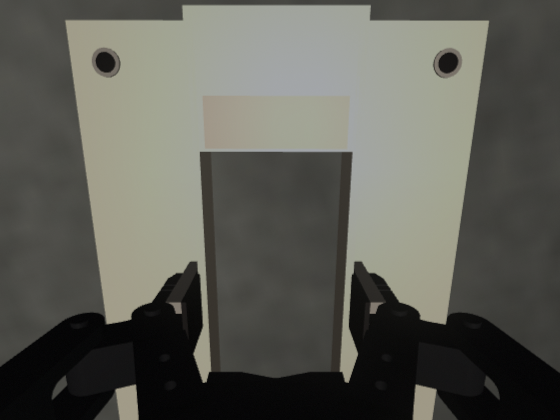

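The grip sits on the band: pads at (190,290) and (365,290), opening 0.66 ≈ 57 mm. Lifting with a stronger grip.

```bash
python3 -m crank '{"grip":[-1,-1,-1,-1,-1,-1,-1,-1],"translation":[[0,0,0],[0,0,-0.05],[0,0,-0.15],[0,0,-0.35],[0,0,-0.55],[0,0,-0.75],[0,0,-0.95],[0,0,-1]],"twist":[0,0,0,0,0,0,0,0]}' 90 ;  cat > held.py <<'E'
from h import *
import sys
im,d,W,K,T=cloud("wrist"); cv2.imwrite(f"pics/{sys.argv[1]}.png",im)
s=readout.get_state(); Rt=Ro.from_euler('xyz',s['orientation']).as_matrix()
P=1000*(W-s['eef_pos'])@Rt
# zones in tool coords: band top z ~ , shoulders
B=P[(P[...,2]<-51)&(P[...,2]>-66)&(P[...,1]<-20)&(abs(P[...,0])<40)]
S=P[(P[...,2]<-32)&(P[...,2]>-50)&(P[...,1]<-20)&(abs(P[...,0])<85)]
print(s['clock'],s['eef_pos'],s['orientation'],s['force'])
for n,Q in(("band",B),("shoulder",S)):
    print(n,len(Q),"z",np.median(Q[:,2]).round(1),"ymin",np.percentile(Q[:,1],[0,.5,2]).round(1))
    if len(Q)<50: continue
    A=np.c_[Q[:,:2],np.ones(len(Q))]; c=np.linalg.lstsq(A,Q[:,2],rcond=None)[0]; print(" slope",c[:2].round(4))
    ys=np.arange(-95,-25,10); L=[];Rr=[]
    for y in ys:
        q=Q[abs(Q[:,1]-y)<4]; 
        if len(q)<20: continue
        L.append((y,q[:,0].min()));Rr.append((y,q[:,0].max()))
    L=np.array(L);Rr=np.array(Rr); print(" L",np.polyfit(L[:,0],L[:,1],1).round(4),L[:,1].mean().round(1),"R",np.polyfit(Rr[:,0],Rr[:,1],1).round(4),Rr[:,1].mean().round(1))
    # end edge
    E=np.array([(x,Q[abs(Q[:,0]-x)<3][:,1].min()) for x in (range(-20,21,5) if n=="band" else (-60,-50,-45,45,50,60))]); print(" end",np.polyfit(E[:,0],E[:,1],1).round(4))
E
python3 held.py w7
```

```text
clock: 15.2
eef_pos: [0.5613, 0.2176, 0.1417]
orientation: [-3.134, 0.001, -0.278]
force: [0.0, -0.4, -1.6]
finger_gap: 0.657
15.25 [0.56108373 0.21752432 0.14076506] [-3.13438940e+00  1.72068681e-03 -2.78024933e-01] [ 0.52487736  0.26701688 -0.23709381]
band 28492 z -57.1 ymin [-101.7 -101.1 -100.5]
 slope [-0.0066  0.0011]
 L [-2.70000e-03 -2.75909e+01] -27.4 R [-6.00000e-03  3.05872e+01] 31.0
 end [ 2.700000e-03 -1.015794e+02]
shoulder 48861 z -40.1 ymin [-101.7 -101.  -100. ]
 slope [-0.0066 -0.0054]
 L [-4.0000e-04 -7.3564e+01] -73.5 R [-1.00000e-04  7.74068e+01] 77.4
 end [   0.     -101.3862]
```

View pics/w7.png

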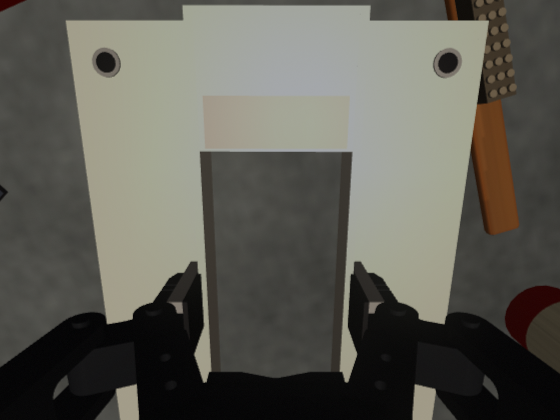

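```bash
python3 go.py 0.573 -0.221 0.14 -5.8; python3 - <<'E'
from h import *
im,d,W,K,T=cloud("top")
for l in ["spatter_can","screwdriver"]:
    m=models.silhouettes("top",l)[0]; P=W[m['region']]; P=P[~np.isnan(P[:,0])]; print(l,m['conf'],np.percentile(P,[2,98],axis=0).round(3))
E
```

```text
t 15.25 pos [0.5611 0.2175 0.1408] yaw -15.93 ang [-3.1344e+00  1.7000e-03 -2.7800e-01] F [ 0.5  0.3 -0.2] gap 0.66
shift share [ 0.879  2.789 -0.017] twist -0.0563
spatter_can 0.88 [[0.748 0.002 0.021]
 [0.807 0.06  0.174]]
screwdriver 0.71 [[ 0.451 -0.01  -0.003]
 [ 0.628  0.015  0.029]]
```

```bash
python3 -m crank '{"grip":[-1,-1,-1,-1,-1,-1,-1,-1],"translation":[[0,0.08,0],[0,0.22,0],[0,0.38,0],[0.02,0.54,0],[0.05,0.7,0],[0.1,0.84,0],[0.14,0.96,0],[0.18,1,0]],"twist":[0,0,-0.01,-0.02,-0.03,-0.04,-0.05,-0.056]}' 90 >/dev/null; python3 go.py 0.573 -0.221 0.14 -5.8
```

```text
t 16.2 pos [0.5432 0.0632 0.1339] yaw -5.87 ang [-3.1375  0.009  -0.1024] F [-1.1  1.1 -1.8] gap 0.655
shift share [ 0.391  1.864 -0.052] twist -0.0004
```

```bash
python3 -m crank '{"grip":[-1,-1,-1,-1,-1,-1,-1,-1],"translation":[[0,0.1,-0.02],[0.05,0.25,-0.04],[0.1,0.4,-0.052],[0.15,0.55,-0.052],[0.2,0.7,-0.052],[0.25,0.85,-0.052],[0.27,0.97,-0.052],[0.27,1,-0.052]],"twist":[0,0,0,0,0,0,0,0]}' 90 >/dev/null; python3 go.py 0.573 -0.221 0.14 -5.8
```

```text
t 17.0 pos [ 0.5673 -0.0923  0.1394] yaw -5.98 ang [-3.1375  0.0112 -0.1044] F [-0.1 -0.  -2.2] gap 0.659
shift share [ 0.127  0.85  -0.009] twist -0.001
```

```bash
python3 -m crank '{"grip":[-1,-1,-1,-1,-1,-1,-1,-1],"translation":[[0.02,0.15,0],[0.05,0.35,0],[0.1,0.55,0],[0.127,0.75,0],[0.127,0.85,0],[0.127,0.85,0],[0.127,0.85,0],[0.127,0.85,0]],"twist":[-0.001,-0.001,-0.001,-0.001,-0.001,-0.001,-0.001,-0.001]}' 90 >/dev/null; python3 go.py 0.573 -0.221 0.14 -5.8; python3 held.py w8
```

```text
t 17.8 pos [ 0.5729 -0.2198  0.1385] yaw -5.74 ang [-3.1372  0.0115 -0.1002] F [ 0.2  0.7 -2.1] gap 0.654
shift share [ 0.001  0.008 -0.01 ] twist 0.0003
17.85 [ 0.57304791 -0.2198537   0.13865521] [-3.13734115  0.01125327 -0.09994746] [-0.01170718 -0.70073249 -1.64917555]
band 28311 z -56.0 ymin [-101.3 -100.7 -100.1]
 slope [-0.0055 -0.0024]
 L [ 7.00000e-04 -2.74993e+01] -27.5 R [-3.0000e-04  3.0831e+01] 30.9
 end [ 3.200000e-03 -1.011465e+02]
shoulder 48784 z -38.9 ymin [-101.2 -100.5  -99.6]
 slope [-0.0057 -0.0066]
 L [-7.00000e-04 -7.37421e+01] -73.7 R [-5.70000e-03  7.68251e+01] 77.2
 end [ 1.800000e-03 -1.009985e+02]
```

View pics/w8.png

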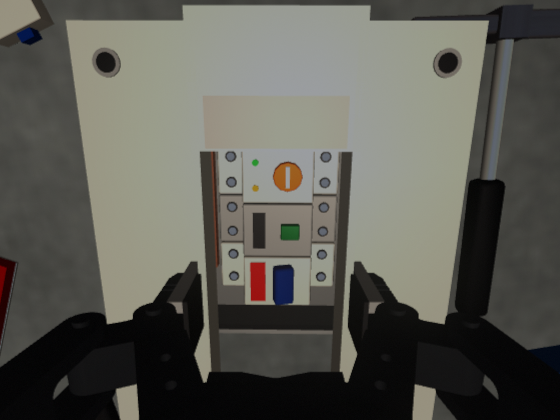

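Through the window the three noses show at columns 244–312, between window edges 205–350, and the hammer is clear at right. Now I'll measure the relative offset.

```bash
cat > rel.py <<'E'
from h import *
im,d,W,K,T=cloud("wrist"); s=readout.get_state(); Rt=Ro.from_euler('xyz',s['orientation']).as_matrix()
yaw=np.arctan2(Rt[1,0],Rt[0,0]); c,sn=np.cos(yaw),np.sin(yaw)
L=np.array([[c,sn,0],[sn,-c,0],[0,0,-1]])  # levelled tool axes
P=1000*(W-s['eef_pos'])@L.T
H=1000*W[...,2]
N=P[(abs(H-97)<4)&(abs(P[...,0])<40)&(abs(P[...,1])<75)&(P[...,2]>0)].astype(np.float32)
r=cv2.minAreaRect(N[:,:2]); print("noses n",len(N),"centre",np.round(r[0],2),np.round(r[1],1),round(r[2],2), "x pct",np.percentile(N[:,0],[.5,50,99.5]).round(1),"y",np.percentile(N[:,1],[.5,99.5]).round(1))
Z=P[...,2]; 
S=P[(Z<-32)&(Z>-50)&(P[...,1]<-20)&(abs(P[...,0])<85)]; B=P[(Z<-51)&(Z>-66)&(P[...,1]<-20)&(abs(P[...,0])<40)]
for n,Q in (("shoulder",S),("band",B)):
    A=np.c_[Q[:,:2],np.ones(len(Q))]; k=np.linalg.lstsq(A,Q[:,2],rcond=None)[0]
    q=[Q[abs(Q[:,1]-y)<4] for y in range(-95,-35,10)]
    l=np.array([a[:,0].min() for a in q]); rr=np.array([a[:,0].max() for a in q]); 
    xs=(range(-20,21,5) if n=="band" else (-60,-50,-45,45,50,60)); e=np.polyfit(xs,[Q[abs(Q[:,0]-x)<3][:,1].min() for x in xs],1)
    print(n,"centre x",((l+rr)/2).round(2),"w",(rr-l).mean().round(1),"end y",e.round(4),"centre y",round(e[1]+102,2),"level slope",k[:2].round(4))
E
python3 rel.py
```

```text
Traceback (most recent call last):
  File "rel.py", line 8, in <module>
    r=cv2.minAreaRect(N[:,:2]); print("noses n",len(N),"centre",np.round(r[0],2),np.round(r[1],1),round(r[2],2), "x pct",np.percentile(N[:,0],[.5,50,99.5]).round(1),"y",np.percentile(N[:,1],[.5,99.5]).round(1))
cv2.error: OpenCV(4.12.0) /io/opencv/modules/imgproc/src/convhull.cpp:143: error: (-215:Assertion failed) total >= 0 && (depth == CV_32F || depth == CV_32S) in function 'convexHull'
```

```bash
sed -i 's/cv2.minAreaRect(N\[:,:2\])/cv2.minAreaRect(np.ascontiguousarray(N[:,:2]))/' rel.py; python3 rel.py
```

```text
noses n 8835 centre [2.23 3.75] [ 45.2 104.4] 0.21 x pct [-20.   -1.1  24.5] y [-48.2  54.8]
shoulder centre x [2.12 2.05 2.38 2.19 2.35 2.  ] w 151.1 end y [ 4.000000e-04 -1.009973e+02] centre y 1.0 level slope [ 0.0052 -0.0025]
band centre x [2.33 2.21 2.34 2.32 2.35 2.34] w 58.4 end y [ 2.600000e-03 -1.010704e+02] centre y 0.93 level slope [0.0049 0.0021]
```

```bash
python3 go.py 0.573 -0.2204 0.068 -5.74
```

```text
t 17.95 pos [ 0.5731 -0.2202  0.1387] yaw -5.74 ang [-3.1375  0.0111 -0.1001] F [ 0.1  0.5 -1.6] gap 0.657
shift share [0.005 0.004 0.472] twist 0.0
```

```bash
python3 -m crank '{"grip":[-1,-1,-1,-1,-1,-1,-1,-1],"translation":[[0.001,0.002,0.06],[0.002,0.004,0.15],[0.003,0.004,0.25],[0.004,0.004,0.35],[0.005,0.004,0.43],[0.005,0.004,0.472],[0.005,0.004,0.472],[0.005,0.004,0.472]],"twist":[0,0,0,0,0,0,0,0]}' 90; python3 go.py 0.573 -0.2204 0.058 -5.74; python3 rel.py; python3 held.py w9 >/dev/null
```

```text
clock: 18.75
eef_pos: [0.5733, -0.2206, 0.0683]
orientation: [-3.138, 0.011, -0.1]
force: [0.0, -1.3, -2.2]
finger_gap: 0.653
t 18.75 pos [ 0.5733 -0.2206  0.0683] yaw -5.75 ang [-3.1376  0.0106 -0.1003] F [ 0.  -1.3 -2.2] gap 0.653
shift share [-0.001 -0.001  0.068] twist -0.0Traceback (most recent call last):
  File "rel.py", line 8, in <module>
    r=cv2.minAreaRect(np.ascontiguousarray(N[:,:2])); print("noses n",len(N),"centre",np.round(r[0],2),np.round(r[1],1),round(r[2],2), "x pct",np.percentile(N[:,0],[.5,50,99.5]).round(1),"y",np.percentile(N[:,1],[.5,99.5]).round(1))
                                                                                                                                               ~~~~~~~~~~~~~^^^^^^^^^^^^^^^^^^^^^
    return _quantile_unchecked(
        a, q, axis, out, overwrite_input, method, keepdims, weights)
    return _ureduce(a,
                    func=_quantile_ureduce_func,
    ...<5 lines>...
                    overwrite_input=overwrite_input,
                    method=method)
    r = func(a, **kwargs)
    result = _quantile(arr,
                       quantiles=q,
    ...<2 lines>...
                       out=out,
                       weights=wgt)
    slices_having_nans = np.isnan(arr[-1, ...])
                                  ~~~^^^^^^^^^
IndexError: index -1 is out of bounds for axis 0 with size 0
```

View pics/w9.png

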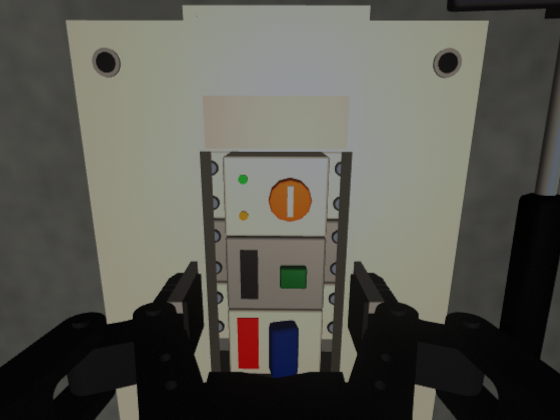

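The noses are centred in the window: columns 226–325, with the timer's far edge just inside at row 155. I'll re-measure with a corrected filter.

```bash
sed -i 's/&(P\[...,2\]>0)\]/\&(abs(P[...,0]-2)<30)]/' rel.py; python3 rel.py
```

```text
noses n 17942 centre [1.88 1.7 ] [ 45.3 108.1] 0.17 x pct [-20.3  -1.5  24.2] y [-52.   53.4]
shoulder centre x [2.23 2.58 2.24 2.11 2.31 2.01] w 151.2 end y [ 6.000000e-04 -1.008985e+02] centre y 1.1 level slope [0.0042 0.0019]
band centre x [2.37 2.35 2.38 2.29 2.25 2.34] w 58.4 end y [ 1.200000e-03 -1.008668e+02] centre y 1.13 level slope [0.004  0.0019]
```

```bash
python3 -m crank '{"grip":[-1,-1,-1,-1,-1,-1,-1,-1],"translation":[[-0.002,0.002,0.02],[-0.002,0.002,0.04],[-0.001,0.002,0.06],[-0.001,0.002,0.075],[-0.001,0.002,0.09],[-0.001,0.002,0.1],[-0.001,0.002,0.11],[-0.001,0.002,0.11]],"twist":[0,0,0,0,0,0,0,0]}' 110; python3 go.py 0.573 -0.2207 0.037 -5.75
```

```text
clock: 19.7
eef_pos: [0.573, -0.2208, 0.0519]
orientation: [-3.138, 0.01, -0.1]
force: [0.2, 0.4, -1.3]
finger_gap: 0.645
t 19.7 pos [ 0.573  -0.2208  0.0519] yaw -5.74 ang [-3.1378  0.0102 -0.1002] F [ 0.2  0.4 -1.3] gap 0.645
shift share [ 0.001 -0.     0.1  ] twist 0.0001
```

The cover is on the collar with no side force. Pressing down.

```bash
python3 -m crank '{"grip":[-1,-1,-1,-1,-1,-1,-1,-1],"translation":[[0,0,0.015],[0,0,0.03],[0,0,0.045],[0,0,0.06],[0,0,0.07],[0,0,0.08],[0,0,0.09],[0,0,0.09]],"twist":[0,0,0,0,0,0,0,0]}' 110; python3 go.py 0.573 -0.2207 0.037 -5.75
```

```text
clock: 20.5
eef_pos: [0.5726, -0.2206, 0.0379]
orientation: [-3.137, 0.011, -0.1]
force: [-0.0, -0.8, -2.5]
finger_gap: 0.65
t 20.5 pos [ 0.5726 -0.2206  0.0379] yaw -5.74 ang [-3.1375  0.0108 -0.1002] F [-0.  -0.8 -2.5] gap 0.65
shift share [0.003 0.    0.006] twist 0.0
```

```bash
python3 -m crank '{"grip":[-1,-1,-1,-1,-1,-1,-1,-1],"translation":[[0.001,0,0.005],[0.001,0,0.01],[0.001,0,0.013],[0.001,0,0.016],[0.001,0,0.019],[0.001,0,0.02],[0.001,0,0.02],[0.001,0,0.02]],"twist":[0,0,0,0,0,0,0,0]}' 110; python3 go.py 0.573 -0.2207 0.037 -5.75; python3 held.py w10; python3 rel.py
```

```text
clock: 21.3
eef_pos: [0.5727, -0.2207, 0.0375]
orientation: [-3.138, 0.01, -0.1]
force: [-18.6, 6.0, 26.3]
finger_gap: 0.65
t 21.3 pos [ 0.5727 -0.2207  0.0375] yaw -5.74 ang [-3.1377  0.0103 -0.1002] F [-18.6   6.   26.3] gap 0.65
shift share [ 0.002 -0.     0.003] twist 0.0001
21.35 [ 0.57268795 -0.22065381  0.03745316] [-3.13770417  0.01029588 -0.100225  ] [-18.13659124   5.98598538  27.90201649]
band 38346 z -56.4 ymin [-101.3 -100.6  -99.8]
 slope [-0.0088 -0.0584]
 L [-7.00000e-04 -2.76447e+01] -27.6 R [-2.90000e-03  3.04702e+01] 30.7
 end [ 3.20000e-03 -1.01195e+02]
shoulder 48955 z -39.0 ymin [-101.2 -100.5  -99.5]
 slope [-0.0095 -0.0075]
 L [-3.4000e-03 -7.3951e+01] -73.7 R [-5.70000e-03  7.68454e+01] 77.2
 end [ 3.000000e-03 -1.010526e+02]
noses n 35510 centre [  1.89 -19.03] [112.4  59.8] 89.39 x pct [-26.6   0.5  30.8] y [-74.6  28.9]
shoulder centre x [2.19 2.31 2.18 2.15 2.06 1.96] w 151.1 end y [ 1.900000e-03 -1.009824e+02] centre y 1.02 level slope [ 0.0007 -0.0036]
band centre x [2.23 2.01 2.14 2.14 2.1  2.07] w 58.4 end y [ 1.900000e-03 -1.009485e+02] centre y 1.05 level slope [ 0.0007 -0.0546]
```

View pics/w10.png

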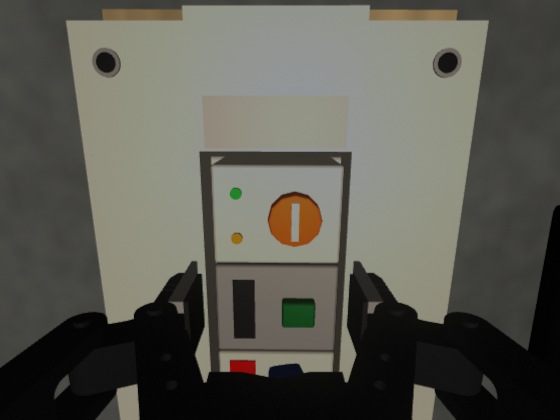

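The cover has stopped hard with about 26 N vertical and is level within 0.004 rad. The depth puts its origin at about 50.5 mm. I'll ease off the side load while keeping the press on, then check again.

```bash
python3 -m crank '{"grip":[-1,-1,-1,-1,-1,-1,-1,-1],"translation":[[-0.002,0,0.015],[-0.003,0,0.018],[-0.003,0,0.02],[-0.003,0,0.02],[-0.003,0,0.02],[-0.003,0,0.02],[-0.003,0,0.02],[-0.003,0,0.02]],"twist":[0,0,0,0,0,0,0,0]}' 110; python3 go.py 0.573 -0.2207 0.037 -5.75; python3 - <<'E'
from h import *
im,d,W,K,T=cloud("scene")
c=cv2.resize(im[150:300,110:290],None,fx=4,fy=4,interpolation=cv2.INTER_CUBIC); cv2.imwrite("pics/s5.png",c)
im,d,W,K,T=cloud("wrist"); s=readout.get_state()
print(s['force'])
A=(abs(W[...,2]-.076)<.008); P=W[A]; A=np.c_[P[:,:2]-P[:,:2].mean(0),np.ones(len(P))]; k=np.linalg.lstsq(A,P[:,2],rcond=None)[0]; print(len(P),k.round(4),"cover z",(k[2]-.026).round(4))
E
```

```text
clock: 22.2
eef_pos: [0.5727, -0.2207, 0.0375]
orientation: [-3.138, 0.008, -0.1]
force: [-14.9, 6.1, 28.1]
finger_gap: 0.648
t 22.2 pos [ 0.5727 -0.2207  0.0375] yaw -5.74 ang [-3.1382  0.0084 -0.1001] F [-14.9   6.1  28.1] gap 0.648
shift share [ 0.002 -0.     0.003] twist 0.0001
[-14.24107919   5.85534129  28.59114909]
62925 [-0.0006 -0.0008  0.0767] cover z 0.0507
```

View pics/s5.png

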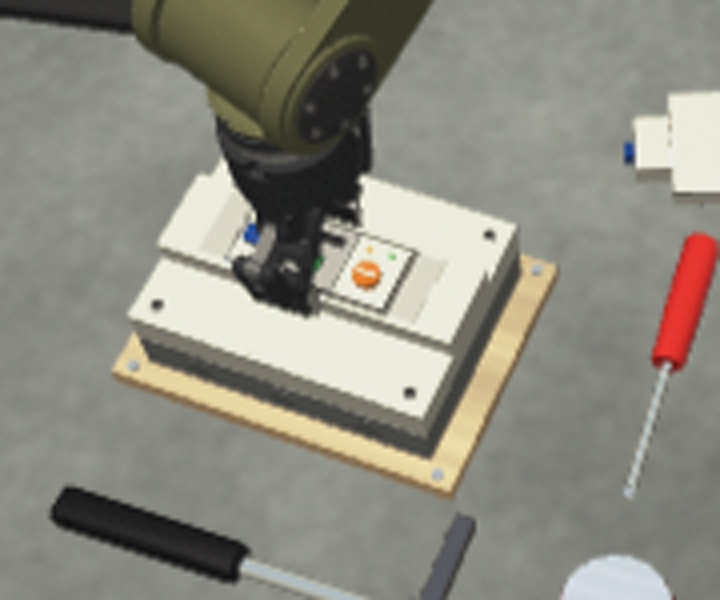

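The cover sits flush on the grey base all round, and the noses stand proud through the window. Shoulder height minus the 0.7 mm bias seen on the table gives 50.0 mm, level to 0.001 rad. It is pressed at about 28 N, so I'm handing in.

```bash
python3 -c "
from cell import finish_job
print(finish_job())"
```

```text
the job is handed in; nothing more can be done
None
```

The control box is closed, and I handed the job in at about 22 s of the 51 s allowed, still gripping the cover and pressing it down. The hand-in gave no verdict.

- **Devices:** I pushed all three along the rail until they stopped dead against the bracket at 23 N. The row then measured 109 mm long, centred on the box to within about 1 mm.
- **Cover:** I gripped it by the raised band at 90–110 N, lined it up over the noses with the wrist camera to about 0.5 mm, and pressed it straight down until it hit a hard stop.
- **Last checks:**
  - The cover's origin is 50.7 mm above the box's origin. That is 50.0 mm after taking off the 0.7 mm the camera read too high with the cover on the table.
  - It is level to about 0.001 rad and held at 0.65 gripper opening.
  - The upward force on the gripper is about 28 N.

Four things disagreed or could not be confirmed:
- **Short fingers:** The fingertips end about 40 mm short of the documented TCP. My first push therefore passed over the noses without touching anything, and I corrected for it afterwards.
- **Camera offset:** The wrist camera is off by about 2 mm along the jaw direction, so I lined the cover up by its position relative to the noses.
- **Side load:** About 15 N of sideways force remained at the end, and one attempt to ease it only brought it down from 18 N.
- **Catches:** I could not see them directly. That they clicked in is inferred from the cover's height and the force having dropped to nothing before the hard stop.

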